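# Slide the eraser along the tray's rail into its corner pocket

### The arm

A 6-joint arm with a two-finger parallel gripper is mounted at the origin on a cart in front of the work surface, level with it; the furniture and walls round the work are solid. World frame = base frame: x ahead of the robot, y to its left, z up, the work surface at z = 0. Lengths are in mm, angles in rad, forces in N, time in s.
With the tool pointing down it reaches from about 250 to 725 mm from the base axis. Payload 4 kg.
Tool frame: the origin (TCP) lies on the centre line of the jaws, within the pads' length; the fingertips stand 19 mm ahead of it and the grasp point (between the pads) is the TCP; z points along the fingers, y is the line along which they close (so a half turn about z gives the same grasp; the last joint's range is limited). The gripper opens to 85 mm and grips with 20 to 120 N. Pads are 22 mm wide; open, the fingers measure 114 mm over their backs; the gripper's body (76 mm by 85 mm) begins 54 mm behind the grasp point. The pads swing forward as they close: fully open they stand 13 mm farther back than shut.
Start: joints at [1.306, 0.241, 0.005, 1.335, 0, 1.571], TCP at [130.856, 482.572, 250.306] pointing down, gripper open.
Joint ranges: [-2.72, 2.72], [-1.05, 1.87], [-1.09, 1.28], [-1.99, 2.15], [-1.42, 1.44], [-3.14, 3.14]. Speed limits (rad/s): [2.79, 2.79, 3.14, 3.14, 3.14, 3.14].

### API

Orientations are given as a unit quaternion [w, x, y, z].
In Python, from station import telemetry, imaging, arm gives the robot as it stands. The module is installed in compiled form; this text tells all that it offers.
- The arm moves only by the shell command python3 -m jog 'ROWS' [FORCE]. ROWS is JSON, a list of rows, each a list of 5 numbers: the shift along the world's x, y, z in mm, then the turn about the world's z in rad, then the closure, from 0 (fully open) to 1 (shut). A call has 1 to 5 rows; each row shifts and turns the commanded pose from where the row before left it; what a row does not reach is not made up. A row lasts 1/10 s, in which the tool goes at most 50 mm and 8.59 degrees, less where a joint would pass 70% of its speed; a pose out of reach is approached as far as the arm can. A call is refused whole if a number of a shift passes 50 or a number of a turn 0.15, either way. A call with a gripper value outside its range is refused whole. The fingers move at their own pace and stop on an object; FORCE is the grip in N (left out, the last holds). Time passes only in rows, so rows that do not move let the fingers close. It gives the time, the measured TCP pose, the force, the opening and the grip force at its end, in the units of the state.
- telemetry.state(): the state, without advancing time (a new reading comes with each control period).
- imaging.get_image(name): name is "scene" or "top" or "wrist"; returns a dict with "pixels" (384x512x3 uint8, red, green, blue), "fx", "fy", "cx", "cy" (pixels), "k1" (the pictures are not rectified: a ray, as slopes to the right and down, at radius r is drawn at 1 + k1 r^2 times it, then the intrinsics apply), "position" and "orientation" of the camera in the world. Camera axes: x right, y down, z forward; pixel columns grow to the right and rows downward; lengths in mm; the calibration is good to about 2 mm. A picture is of the moment at which its call begins. There is no depth.
- arm.finish_job(): hands the job in; it is judged then, once.
Trained networks look in the newest picture that a camera, given by its name, has taken for a name from the list of things; names that differ only in an ending like _2 or _b are one class to them, and where a whole thing is asked for, a point or a joint stands for the part that bears it (a point fixed in the world has none). Each returns a list of dicts, best first, with "score" (0 to 1); they miss things now and then, are a little off and sometimes report something else, mostly with a low value. They report only what shows in the picture. A call takes as long as a camera call. They do not tell look-alikes from the thing itself.
- imaging.spot_in(camera, thing): "bbox" ([left, top, width, height] in pixels, round what is visible of it).
The state is a dict: "t": time; "joint_positions": joint angles; "joint_velocities": joint speeds; "tau": joint torques, N m; "eef_pos": TCP position; "eef_rot": TCP orientation; "force": force on the tool from outside, world axes, zero at the start; "torque": the same for the moment, N m; "width": finger opening in mm; "gripper_force": force on a finger pad.
Only numpy, scipy, OpenCV 4.12 (cv2) and the standard library are available. Lean on these libraries where they do the work, as an engineer would, in place of code of your own. Each camera call takes 0.05 s, during which the arm holds its last target. There are 200 camera calls.

### The job

Put the eraser away in the desk tray by pushing it with the fingertips only: first push it flush against the long rail that it lies in front of, near where it lies, then slide it along that rail into the small roofed pocket in the corner until it is fully home against the end wall. Do not pick it up, tip it or take it over the walls; leave the highlighter, the sticky-note pad and the staple carton where they are.

Things in the scene. Friction and masses are not known exactly. Their poses are not given: they have to be found in the camera images.
- tray: grey plastic desk tray, fixed, 150 (x) x 260 (y) mm. Origin: centre of its underside, on the table; x points from the open front edge to the rail, y along the rail to the pocket, z up. Floor 4 mm thick; walls 6 mm thick, tops 16 mm above the table (end wall 26, pocket 22). In front of the rail (x = -75 to +30 mm) the floor is bare, with no wall at the front edge nor at the -y end. Pen trough behind the rail
- pocket (a point): where the eraser's origin comes when fully home: tray (+16.5, +96, +4) mm, axes as the tray's. The corner pocket is a roofed slot open to -y: 29 mm wide between rail and lip, 15 mm high inside, 32 mm deep; roof top 22 mm above the table; end wall's inner face at tray y = +124 mm. About 24 mm of the eraser still stands out of it when home
- rail_mid (a point): middle of the rail's near upper edge: tray (+30, 0, +16) mm, axes as the tray's. The straight rail runs the tray's whole length, its near face at tray x = +30 mm
- lip (a point): mouth end of the pocket's short lip, on its inner face: tray (+1, +92, +16) mm, axes as the tray's. The lip runs along y from here to the end wall, parallel to the rail; from here a flared lead-in reaches back to tray y = +83 mm, x = -12 mm
- eraser: white eraser in a card sleeve, loose, 56 (x, long) x 25 (y) x 13 (z) mm, about 22 g. Origin: centre of its underside, z up. Starts flat on the tray's floor before the rail, its long axis up to 0.45 rad off the rail's direction, its centre 45 to 65 mm before the rail's face, at tray y = -75 to -25 mm. Light: push it low, near the floor, or it tips
- highlighter: highlighter pen, loose, 21 x 109 (y, long) x 16 mm, origin centre of its underside; lies in the pen trough behind the rail, to be left alone
- sticky_pad: square pad of sticky notes, loose, 76 x 76 x 14 mm, origin centre of its underside; lies on the table beyond the tray's pocket end, to be left alone
- staple_box: carton of staples, loose, 46 x 76 x 36 mm, origin centre of its underside; on the table before the tray's front edge, near the pocket end, to be left alone
Mind the look-alikes: they are no part of the job. Of the things that look like the eraser, take the one that is farthest from the robot's base at the start.

How it is judged (in metres and radians):
On the way:
1. the eraser lies flush against the rail, still well before the pocket (x of eraser in the frame of tray between 0.0145 and 0.022 m and angle between the x axis of eraser and the y axis of tray, either way round below 0.1 rad and y of eraser in the frame of tray below 0.03 m and z of eraser in the frame of tray below 0.008 m), for 0.1 s.
At the end, for the whole second after the job is handed in: The eraser lies flat and at rest on the tray's floor in the corner pocket, its long axis along the rail (within 0.12 rad), its end within 4.5 mm of the end wall (y of eraser in the frame of tray between 0.0915 and 0.1 m and x of eraser in the frame of tray between 0.011 and 0.022 m and angle between the x axis of eraser and the y axis of tray, either way round below 0.12 rad and z of eraser in the frame of tray below 0.007 m and angle between eraser's own z axis and vertical below 0.1 rad and linear speed of eraser below 0.01 m/s); the robot touches nothing.
It fails at once if the eraser is lifted (its underside centre more than 7 mm off the tray's floor) or tipped by more than 0.5 rad (height (world z) of eraser above 0.011 m or angle between eraser's own z axis and vertical above 0.5 rad).
It fails at once if the eraser comes near the pocket (tray y over 45 mm) more than 10 mm away from the rail (y of eraser in the frame of tray above 0.045 m and x of eraser in the frame of tray below 0.0075 m).
It fails at once if the highlighter, the sticky-note pad or the staple carton is moved by more than 25 mm (distance of any of highlighter, sticky_pad, staple_box from where it was at the start of the episode above 0.025 m).
It also fails if it takes over 40 s, if anything falls off the work surface, if the arm or the gripper's body presses on something with over 40 N, if the wrist force passes 120 N, or if a joint passes its speed limit or range.

## Working session

There is one attempt and no reset: what is moved stays moved. The work goes in short steps, Python scripts to look and compute and a shell command to move; the robot and the scene stay as the last step left them, time stands still between calls to the robot, and variables do not carry over. Pictures are saved under pics/ and viewed, at most 10 in all, crops included, and the job is handed in when it is done.

```bash
mkdir -p pics; cat > h.py <<'E'
import numpy as np, cv2
from station import telemetry, imaging, arm
from scipy.spatial.transform import Rotation as R
def rot(q): return R.from_quat([q[1],q[2],q[3],q[0]]).as_matrix()
def ground(im,u,v,z):
    d=np.array([(u-im['cx'])/im['fx'],(v-im['cy'])/im['fy']]); s=d.copy()
    for _ in range(20): s=d/(1+im['k1']*(s@s))
    r=rot(im['orientation'])@np.array([s[0],s[1],1]); p=np.array(im['position'])
    return (p+r*(z-p[2])/r[2])
def proj(im,P):
    c=rot(im['orientation']).T@(np.array(P,float)-im['position']); s=c[:2]/c[2]; s=s*(1+im['k1']*(s@s))
    return s*[im['fx'],im['fy']]+[im['cx'],im['cy']]
def save(im,n,box=None,k=1):
    p=im['pixels'][:,:,::-1]
    if box: p=p[box[1]:box[3],box[0]:box[2]]
    cv2.imwrite('pics/'+n,cv2.resize(p,None,fx=k,fy=k,interpolation=cv2.INTER_CUBIC))
E
python3 - <<'E'
from h import *
for n in ['top','scene']:
    im=imaging.get_image(n); save(im,n+'0.png',None,1.5)
    print(n,im['position'],im['fx'])
    for t in ['tray','eraser','highlighter','sticky_pad','staple_box']:
        for b in imaging.spot_in(n,t)[:4]:
            x,y,w,h=b['bbox']; print(t,round(b['score'],2),[round(q) for q in b['bbox']],ground(im,x+w/2,y+h/2,10).round())
s=telemetry.state();print(s['t'],s['eef_rot'],s['width'])
E
```

```text
top [ 251.18236961  130.06147104 1110.96306798] 484.6358289795351
tray 0.88 [211, 117, 119, 89] [557.  84.  10.]
eraser 0.79 [354, 215, 27, 16] [ 401. -130.   10.]
eraser 0.77 [285, 150, 26, 19] [559.  19.  10.]
eraser 0.66 [205, 272, 21, 26] [276. 220.  10.]
eraser 0.61 [299, 221, 23, 23] [384.   3.  10.]
highlighter 0.55 [246, 129, 42, 17] [616.  91.  10.]
sticky_pad 0.63 [154, 148, 38, 38] [553. 313.  10.]
staple_box 0.77 [229, 211, 40, 38] [397. 141.  10.]
scene [ 149.31000499 -441.72669622  581.49820528] 354.28889190248043
tray 0.98 [247, 178, 116, 85] [549.  62.  10.]
eraser 0.71 [283, 296, 32, 25] [ 400. -134.   10.]
eraser 0.7 [309, 222, 20, 20] [555.  13.  10.]
eraser 0.66 [162, 215, 27, 12] [278. 210.  10.]
eraser 0.63 [245, 251, 20, 29] [379.  -2.  10.]
highlighter 0.77 [304, 192, 38, 26] [623.  89.  10.]
sticky_pad 0.66 [241, 162, 34, 22] [549. 295.  10.]
staple_box 0.94 [214, 206, 39, 31] [398. 140.  10.]
0.6 [-5.11295829e-06  1.32030571e-01  9.91245645e-01  8.31483678e-06] 85.20872147763191
```

```bash
python3 - <<'E'
from h import *
im=imaging.get_image('top'); save(im,'top1.png',(140,100,340,260),4)
E
```

```text
(no output)
```

View pics/top1.png

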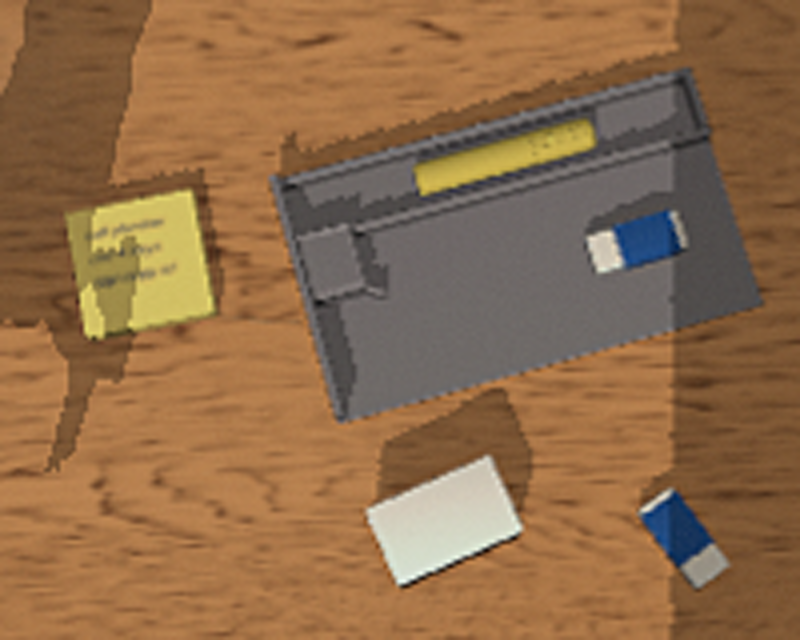

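The picture shows the tray turned about 15°, with the target eraser at crop (637,241) on its floor, nearly parallel to the rail. The pocket is at crop (333,263) and the carton at (445,520).

```bash
cat >> h.py <<'E'
def fit(A,B):
    A=np.array(A,float);B=np.array(B,float);a=A-A.mean(0);b=B-B.mean(0)
    th=np.arctan2((a[:,0]*b[:,1]-a[:,1]*b[:,0]).sum(),(a*b).sum())
    M=np.array([[np.cos(th),-np.sin(th)],[np.sin(th),np.cos(th)]]);t=B.mean(0)-M@A.mean(0)
    return th,t,M,(A@M.T+t-B)
E
python3 - <<'E'
from h import *
im=imaging.get_image('top')
g=lambda u,v,z: ground(im,140+(u+.5)/4-.5,100+(v+.5)/4-.5,z)[:2]
th,t,M,r=fit([(-75,-130),(75,-130),(75,130),(-75,130)],[g(762,303,4),g(690,68,16),g(272,178,26),g(340,420,26)])
print(th,t,r.round(1))
for n,u,v,z in [('railR',708,137,16),('roof1',372,290,22),('roof2',355,225,22)]: print(n,M.T@(g(u,v,z)-t))
E_=[g(*p,17) for p in [(586,235),(680,210),(688,247),(600,272)]]
e,te,_,r=fit([(28,12.5),(-28,12.5),(-28,-12.5),(28,-12.5)],E_)
E=np.array(E_); c=E.mean(0); print('eraser',c,'tray',M.T@(c-t),[np.linalg.norm(E[i]-E[i-1]).round(1) for i in range(4)])
d=E[0]+E[3]-E[1]-E[2]; print('long axis in tray',M.T@d/np.linalg.norm(d))
b=[g(*p,36) for p in [(367,510),(490,457),(522,530),(402,587)]]; print('box tray',[(M.T@(x-t)).round() for x in b])
np.savez('tray.npz',th=th,t=t)
E
```

```text
0.24061470747194943 [558.39858255  87.20979456] [[-1.2 -2.6]
 [ 1.6 -0.9]
 [-0.1  2. ]
 [-0.3  1.5]]
railR [  29.57110132 -125.93619106]
roof1 [-5.70436849 90.21991275]
roof2 [34.70951597 89.10802652]
eraser [555.1661853   16.97094289] tray [-19.87717248 -67.44510872] [np.float64(23.7), np.float64(57.3), np.float64(22.9), np.float64(53.7)]
long axis in tray [0.0099088  0.99995091]
box tray [array([-130.,  128.]), array([-121.,   53.]), array([-165.,   48.]), array([-177.,  121.])]
```

Measured: the eraser sits at tray (-20, -67) mm, parallel to the rail. The sizes and roof positions match the given ones. I'll move over to the front side of the eraser with the fingers shut and the tool's y axis along the rail.

```bash
python3 -m jog '[[26,-32,0,0.035,1],[26,-32,0,0.035,1],[26,-32,0,0.035,1],[26,-32,0,0.035,1],[26,-32,0,0.035,1]]' 20
python3 -m jog '[[26,-32,0,0.035,1],[26,-32,0,0.035,1],[26,-32,0,0.035,1],[26,-32,0,0.035,1],[26,-32,0,0.035,1]]'
python3 -m jog '[[26,-32,-20,0.035,1],[26,-32,-25,0.035,1],[26,-32,-25,0.035,1],[26,-32,-25,0.035,1],[22,-26,-25,0.015,1]]'
python3 -m jog '[[0,0,-25,0,1],[0,0,-25,0,1],[0,0,-10,0,1],[0,0,0,0,1]]'
```

```text
t: 1.2
eef_pos: [261.6, 321.3, 250.5]
eef_rot: [0.0, 0.044, 0.999, 0.0]
force: [0.6, 0.6, -0.2]
width: 12.3
gripper_force: 0.0
t: 1.7
eef_pos: [391.8, 161.1, 250.6]
eef_rot: [0.0, -0.043, 0.999, 0.0]
force: [1.1, 1.0, -0.1]
width: 0.2
gripper_force: 0.0
t: 2.2
eef_pos: [518.2, 6.6, 129.5]
eef_rot: [0.001, -0.12, 0.993, -0.0]
force: [0.4, 0.8, 0.7]
width: 0.5
gripper_force: 0.0
t: 2.6
eef_pos: [515.5, 8.6, 68.9]
eef_rot: [-0.002, -0.12, 0.993, 0.0]
force: [0.6, 1.2, 0.8]
width: -0.0
gripper_force: 0.0
```

```bash
python3 -m jog '[[0,0,-15,0,1],[0,0,-14,0,1],[0,0,-7,0,1],[0,0,-5,0,1],[0,0,0,0,1]]'
python3 - <<'E'
from h import *
a=imaging.get_image('wrist');b=imaging.get_image('scene')
save(a,'w1.png'); p=cv2.imread('pics/w1.png'); q=cv2.resize(b['pixels'][150:300,220:370,::-1],(384,384))
cv2.imwrite('pics/m1.png',np.hstack([cv2.resize(p,(400,300)),q[:300]]))
E
```

```text
t: 3.1
eef_pos: [517.1, 8.7, 29.6]
eef_rot: [0.0, -0.12, 0.993, -0.0]
force: [0.3, 0.4, 0.1]
width: 0.2
gripper_force: 0.0
```

View pics/m1.png

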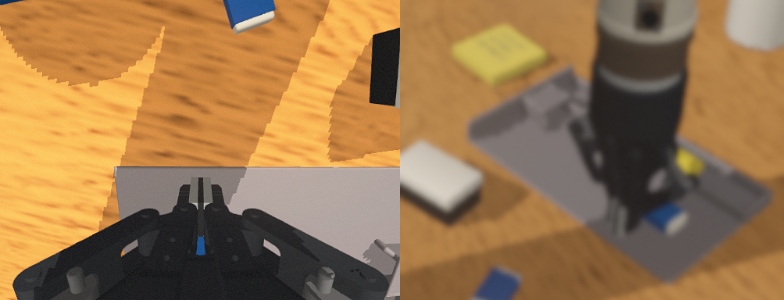

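Fingers are shut and sit on the floor in front of the eraser, with tips at scene crop (625,225) and the eraser at (665,215). I'll lower a little and push along tray +x.

```bash
python3 -m jog '[[0,0,-3,0,1],[5,1.2,0,0,1],[5,1.2,0,0,1],[4,1,0,0,1],[4,1,0,0,1]]'
python3 -m jog '[[4,1,0,0,1],[4,1,0,0,1],[4,1,0,0,1],[4,1,0,0,1],[4,1,0,0,1]]'
python3 - <<'E'
from h import *
T=np.load('tray.npz');th=float(T['th']);M=np.array([[np.cos(th),-np.sin(th)],[np.sin(th),np.cos(th)]])
print(M.T@(np.array(telemetry.state()['eef_pos'])[:2]-T['t']))
a=imaging.get_image('top');save(a,'t2.png',(240,110,340,190),6)
E
```

```text
t: 3.7
eef_pos: [535.5, 13.1, 26.4]
eef_rot: [0.0, -0.12, 0.993, -0.0]
force: [-0.0, -1.2, 1.1]
width: 0.1
gripper_force: 0.1
t: 4.2
eef_pos: [555.2, 18.1, 26.3]
eef_rot: [-0.0, -0.12, 0.993, 0.0]
force: [-0.4, -0.8, -0.4]
width: -0.2
gripper_force: 0.0
[-19.60553435 -66.38936247]
```

View pics/t2.png

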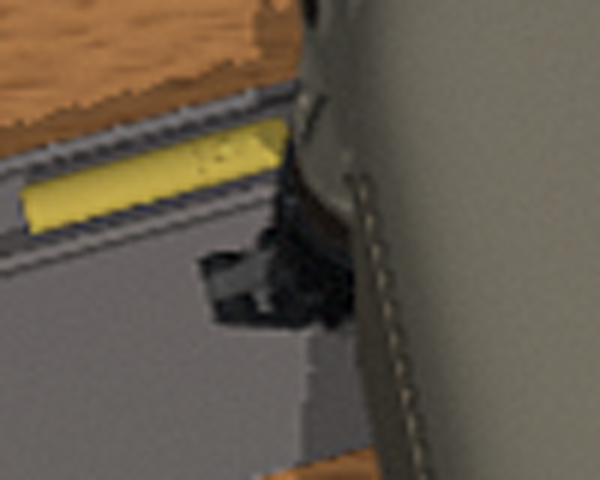

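The arm hides the eraser in the top view. I'll continue by tool position and force: contact is expected at tool tray x of about -6.

```bash
python3 -m jog '[[4,1,0,0,1],[4,1,0,0,1],[3,0.7,0,0,1],[1,0.25,0,0,1],[0,0,0,0,1]]'
python3 -m jog '[[1,0.25,0,0,1],[0,0,0,0,1]]'
python3 -m jog '[[1,0.25,0,0,1],[0,0,0,0,1]]'
```

```text
t: 4.75
eef_pos: [567.1, 21.0, 26.3]
eef_rot: [0.0, -0.12, 0.993, -0.0]
force: [-0.4, -0.6, 0.0]
width: -0.0
gripper_force: 0.0
t: 4.95
eef_pos: [567.9, 21.2, 26.3]
eef_rot: [0.0, -0.12, 0.993, -0.0]
force: [-0.0, -0.7, -0.3]
width: 0.1
gripper_force: 0.0
t: 5.15
eef_pos: [568.9, 21.4, 26.3]
eef_rot: [0.0, -0.12, 0.993, -0.0]
force: [1.2, 0.2, -0.2]
width: 0.1
gripper_force: 0.0
```

```bash
for i in 1; do python3 -m jog '[[1,0.25,0,0,1],[0,0,0,0,1]]'; done
python3 -m jog '[[1,0.25,0,0,1],[0,0,0,0,1]]'
python3 - <<'E'
from h import *
b=imaging.get_image('scene');w=imaging.get_image('wrist')
for n in ('scene','wrist'): print(imaging.spot_in(n,'eraser')[:4])
q=cv2.resize(b['pixels'][180:270,280:370,::-1],(390,390)); cv2.imwrite('pics/m2.png',np.hstack([cv2.resize(w['pixels'][...,::-1],(400,390)),q]))
E
```

```text
t: 5.35
eef_pos: [570.0, 21.7, 26.3]
eef_rot: [0.0, -0.12, 0.993, 0.0]
force: [0.5, -0.8, -0.8]
width: -0.2
gripper_force: 0.0
t: 5.55
eef_pos: [570.4, 21.8, 26.2]
eef_rot: [-0.001, -0.12, 0.993, -0.0]
force: [-1.6, -0.5, 1.1]
width: -0.3
gripper_force: 0.9
[{'bbox': [286.0, 297.7, 30.7, 24.8], 'score': 0.9}, {'bbox': [245.5, 253.1, 22.9, 27.6], 'score': 0.7}, {'bbox': [163.5, 217.5, 25.1, 10.0], 'score': 0.69}, {'bbox': [329.0, 219.8, 10.5, 15.9], 'score': 0.68}]
[{'bbox': [202.7, 258.8, 99.2, 49.1], 'score': 0.98}]
```

View pics/m2.png

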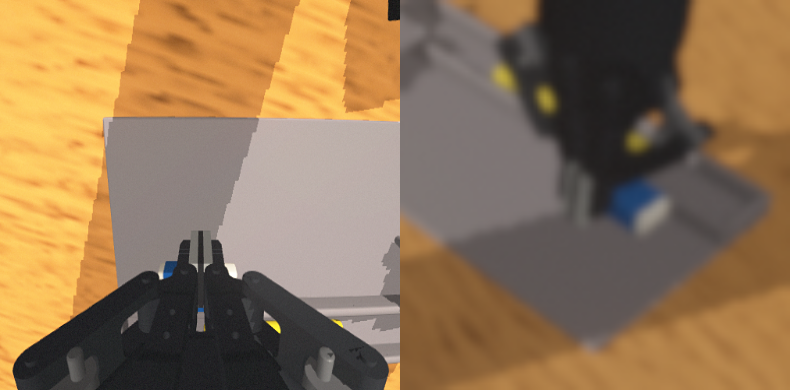

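The wrist view shows the eraser's ends at (170,268) and (232,268) behind the fingertips, parallel to the tray. Contact with the rail is starting, so I'll push slightly more to confirm by force.

```bash
python3 -m jog '[[1,0.25,0,0,1],[0,0,0,0,1]]'; python3 -m jog '[[1,0.25,0,0,1],[0,0,0,0,1],[0,0,0,0,1]]'
```

```text
t: 5.95
eef_pos: [570.4, 21.9, 26.1]
eef_rot: [-0.001, -0.12, 0.993, -0.0]
force: [-4.8, -0.8, 3.4]
width: 0.1
gripper_force: 2.6
t: 6.25
eef_pos: [570.5, 21.9, 26.1]
eef_rot: [-0.002, -0.12, 0.993, -0.0]
force: [-6.9, -2.5, 4.5]
width: -0.3
gripper_force: 3.6
```

Flush against the rail: the tool is stopped at 7 N and the finger geometry agrees to 2 mm. I'll back off and go round to the eraser's -y end.

```bash
python3 -m jog '[[-3,-0.7,1,0,1],[-10,-2.4,0,0,1],[-12,-3,0,0,1],[-10,-2.4,0,0,1],[3.4,-14,0,0,1]]'
python3 -m jog '[[3.4,-14,0,0,1],[3.4,-14,0,0,1],[3.1,-12,0,0,1],[0,0,0,0,1]]'
python3 - <<'E'
from h import *
T=np.load('tray.npz');th=float(T['th']);M=np.array([[np.cos(th),-np.sin(th)],[np.sin(th),np.cos(th)]])
print(M.T@(np.array(telemetry.state()['eef_pos'])[:2]-T['t']))
a=imaging.get_image('top');w=imaging.get_image('wrist');s=imaging.get_image('scene');
for n in ('top','wrist','scene'): print(n,[([round(x) for x in d['bbox']],round(d['score'],2)) for d in imaging.spot_in(n,'eraser')])
f=lambda i,b:cv2.resize(i['pixels'][b[1]:b[3],b[0]:b[2],::-1],(390,390))
cv2.imwrite('pics/m3.png',np.hstack([f(a,(240,100,340,200)),f(s,(280,170,380,270))]))
E
```

```text
t: 6.75
eef_pos: [539.2, 0.5, 27.1]
eef_rot: [-0.001, -0.121, 0.993, 0.0]
force: [-0.2, 0.9, -0.4]
width: 0.4
gripper_force: 0.0
t: 7.15
eef_pos: [552.2, -42.3, 27.3]
eef_rot: [0.001, -0.118, 0.993, -0.0]
force: [-0.6, -0.6, 0.4]
width: -0.2
gripper_force: 0.0
[ -36.86041169 -124.29619281]
top [([282, 136, 20, 16], 0.75), ([205, 272, 23, 28], 0.55)]
wrist [([338, 310, 17, 17], 0.52)]
scene [([242, 253, 26, 28], 0.89), ([283, 295, 31, 26], 0.8), ([163, 216, 23, 12], 0.61), ([214, 206, 38, 30], 0.46)]
```

View pics/m3.png

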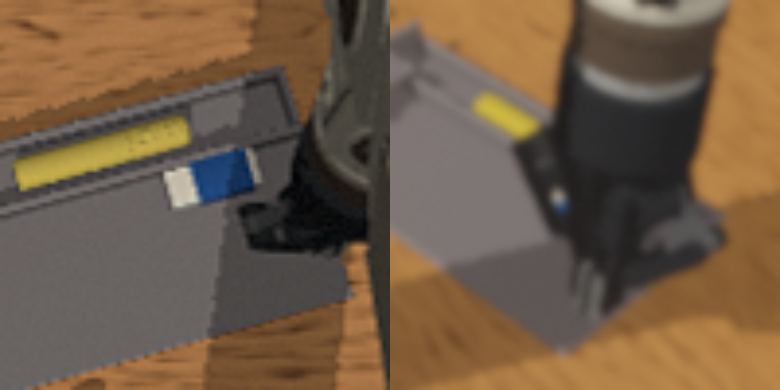

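Top view: the eraser is flush and parallel to the rail, centred at crop (212,179), and the gripper is beyond its -y end. I'll move the finger in beside the rail, behind that end.

```bash
python3 -m jog '[[14,3.4,0,0,1],[14,3.4,0,0,1],[14,3.4,-1,0,1],[10.5,2.6,0,0,1],[0,0,0,0,1]]'
python3 -m jog '[[-1.2,4.9,0,0,1],[-1.2,4.9,0,0,1],[-1.2,4.9,0,0,1],[-1.2,4.9,0,0,1],[-1.2,4.9,0,0,1]]'
cat > tp.py <<'E'
from h import *
T=np.load('tray.npz');th=float(T['th']);M=np.array([[np.cos(th),-np.sin(th)],[np.sin(th),np.cos(th)]])
s=telemetry.state();print('TOOL',M.T@(np.array(s['eef_pos'])[:2]-T['t']),s['t'])
E
python3 tp.py
```

```text
t: 7.95
eef_pos: [605.0, -26.3, 26.4]
eef_rot: [0.001, -0.121, 0.993, -0.0]
force: [0.4, -0.6, 0.4]
width: -0.0
gripper_force: 0.0
t: 8.45
eef_pos: [597.2, -2.4, 26.4]
eef_rot: [-0.0, -0.12, 0.993, -0.0]
force: [-0.3, -0.6, -0.3]
width: 0.0
gripper_force: 0.2
TOOL [ 16.36987155 -96.2769652 ] 8.45
```

```bash
python3 -m jog '[[-1.9,7.8,0,0,1],[-1.9,7.8,0,0,1],[-1.9,7.8,0,0,1],[-1.9,7.8,0,0,1],[-1.9,7.8,0,0,1]]'
python3 -m jog '[[-1.9,7.8,0,0,1],[-1.9,7.8,0,0,1],[-1.9,7.8,0,0,1],[-1.2,4.9,0,0,1],[0,0,0,0,1]]'
python3 tp.py
python3 - <<'E'
from h import *
a=imaging.get_image('top');s=imaging.get_image('scene')
for n in ('top','scene'): print(n,[([round(x) for x in d['bbox']],round(d['score'],2)) for d in imaging.spot_in(n,'eraser')])
f=lambda i,b:cv2.resize(i['pixels'][b[1]:b[3],b[0]:b[2],::-1],(390,390))
cv2.imwrite('pics/m4.png',np.hstack([f(a,(200,100,300,200)),f(s,(250,160,350,260))]))
E
```

```text
t: 8.95
eef_pos: [587.9, 36.8, 26.3]
eef_rot: [-0.0, -0.12, 0.993, -0.0]
force: [-0.1, -0.9, 1.3]
width: -0.2
gripper_force: 0.7
t: 9.45
eef_pos: [581.1, 65.6, 26.3]
eef_rot: [0.0, -0.12, 0.993, 0.0]
force: [-0.3, -0.8, -0.1]
width: 0.3
gripper_force: 0.0
TOOL [ 16.93959838 -26.42178866] 9.45
top [([246, 151, 26, 12], 0.58)]
scene [([286, 296, 30, 26], 0.91), ([164, 217, 25, 8], 0.73), ([296, 198, 12, 19], 0.69), ([245, 252, 21, 30], 0.56)]
```

View pics/m4.png

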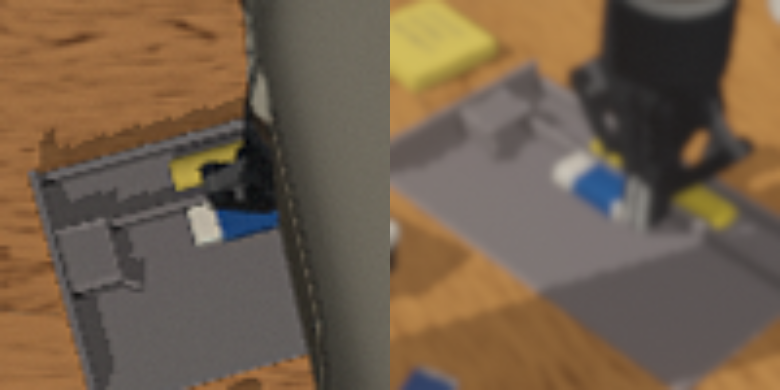

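Both views show the eraser still along the rail, with its leading end at top crop (187,208)–(197,244). I'll check the gap in numbers.

```bash
python3 - <<'E'
from h import *
T=np.load('tray.npz');th=float(T['th']);M=np.array([[np.cos(th),-np.sin(th)],[np.sin(th),np.cos(th)]])
im=imaging.get_image('top')
px=im['pixels'][:,:,::-1].astype(int)
g=lambda u,v,z: (M.T@(ground(im,u,v,z)[:2]-T['t'])).round(1)
for u,v in [(187,208),(197,244),(218,207),(225,240),(278,226)]: print((u,v),g(200+(u+.5)/3.9-.5,100+(v+.5)/3.9-.5,17))
save(im,'t5.png',(240,140,285,175),12)
E
```

```text
(187, 208) [30.3 43.8]
(197, 244) [ 7.1 44.3]
(218, 207) [25.7 25.7]
(225, 240) [ 4.8 27.5]
(278, 226) [ 4.1 -5.5]
```

View pics/t5.png

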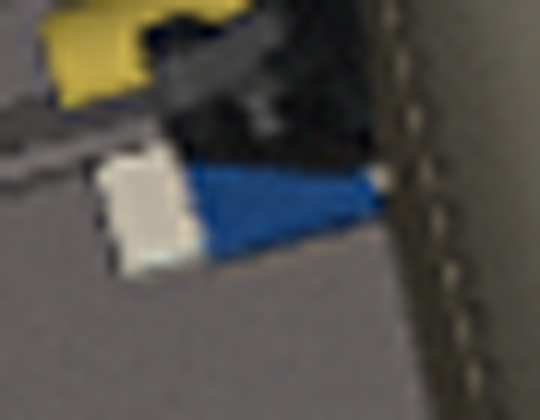

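The crop shows the eraser's near edge from (125,275) to (385,212), slope 0.24, which matches the tray. It is flush with its front at y ≈ 44, so about 80 mm remain.

```bash
python3 -m jog '[[-1.4,5.8,0,0,1],[-1.4,5.8,0,0,1],[-1.4,5.8,0,0,1],[-1.4,5.8,0,0,1],[-1.4,5.8,0,0,1]]'
python3 -m jog '[[-1.4,5.8,0,0,1],[-1,3.9,0,0,1],[-1,3.9,0,0,1],[-1,3.9,0,0,1],[0,0,0,0,1]]'
python3 -m jog '[[-1,3.9,0,0,1],[-1,3.9,0,0,1],[-1,3.9,0,0,1],[-1,3.9,0,0,1],[0,0,0,0,1]]'
python3 tp.py
```

```text
t: 10.2
eef_pos: [574.1, 94.2, 26.3]
eef_rot: [0.0, -0.12, 0.993, 0.0]
force: [0.5, -0.2, -0.3]
width: -0.3
gripper_force: 0.1
t: 10.7
eef_pos: [569.7, 111.5, 26.3]
eef_rot: [-0.0, -0.12, 0.993, 0.0]
force: [-1.2, 0.0, 0.3]
width: -0.2
gripper_force: 0.0
t: 11.2
eef_pos: [565.7, 127.3, 26.3]
eef_rot: [-0.0, -0.12, 0.993, 0.0]
force: [-0.1, -0.7, 0.1]
width: 0.2
gripper_force: 0.0
TOOL [16.60749871 37.17083601] 11.2
```

```bash
python3 -m jog '[[-1,3.9,0,0,1],[-1,3.9,0,0,1],[-0.7,2.9,0,0,1],[0,0,0,0,1]]'
python3 -m jog '[[-0.5,1.9,0,0,1],[0,0,0,0,1]]'
python3 -m jog '[[-0.25,1,0,0,1],[0,0,0,0,1]]'
python3 -m jog '[[-0.25,1,0,0,1],[0,0,0,0,1]]'
python3 tp.py
```

```text
t: 11.6
eef_pos: [563.0, 137.8, 26.3]
eef_rot: [-0.0, -0.12, 0.993, 0.0]
force: [-0.5, -0.7, 0.3]
width: -0.0
gripper_force: 0.0
t: 11.8
eef_pos: [562.6, 139.4, 26.3]
eef_rot: [-0.0, -0.12, 0.993, 0.0]
force: [0.7, -0.3, 0.5]
width: 0.1
gripper_force: 0.0
t: 12.0
eef_pos: [562.4, 140.2, 26.3]
eef_rot: [0.0, -0.12, 0.993, 0.0]
force: [0.1, -0.0, 0.2]
width: -0.3
gripper_force: 0.0
t: 12.2
eef_pos: [562.2, 141.3, 26.3]
eef_rot: [0.0, -0.12, 0.993, 0.0]
force: [0.3, -0.6, -0.1]
width: -0.1
gripper_force: 0.0
TOOL [16.5317212  51.62395597] 12.2
```

```bash
python3 -m jog '[[-0.25,1,0,0,1],[-0.25,1,0,0,1],[0,0,0,0,1]]'
python3 -m jog '[[-0.25,1,0,0,1],[0,0,0,0,1]]'
python3 -m jog '[[-0.25,1,0,0,1],[0,0,0,0,1]]'
python3 tp.py
```

```text
t: 12.5
eef_pos: [561.6, 143.4, 26.3]
eef_rot: [-0.0, -0.12, 0.993, 0.0]
force: [-0.0, -0.6, -0.4]
width: -0.1
gripper_force: 0.0
t: 12.7
eef_pos: [561.5, 143.8, 26.3]
eef_rot: [0.0, -0.12, 0.993, -0.001]
force: [0.3, -2.3, 0.8]
width: 0.1
gripper_force: 1.0
t: 12.9
eef_pos: [561.5, 144.0, 26.4]
eef_rot: [0.0, -0.119, 0.993, -0.001]
force: [1.8, -5.9, 0.3]
width: -0.1
gripper_force: 2.3
TOOL [16.57957932 54.42500899] 12.9
```

The finger stopped at y = 54.4 against 53.5 expected, with force rising, so the eraser is home. I'll retract and check.

```bash
python3 -m jog '[[0.5,-2,0,0,1],[2,-8,0,0,1],[3,-12,0,0,1],[3,-14,10,0,1],[0,-20,30,0,1]]'
python3 -m jog '[[0,-20,40,0,1],[0,-20,40,0,1],[0,-40,20,0,1],[0,-40,0,0,1],[0,-40,0,0,1]]'
python3 -m jog '[[0,-40,0,0,1],[0,0,0,0,1]]'
python3 - <<'E'
from h import *
T=np.load('tray.npz');th=float(T['th']);M=np.array([[np.cos(th),-np.sin(th)],[np.sin(th),np.cos(th)]])
a=imaging.get_image('top');s=imaging.get_image('scene')
for n in ('eraser','highlighter','sticky_pad','staple_box'): print(n,[([round(x) for x in d['bbox']],round(d['score'],2)) for d in imaging.spot_in('top',n)])
f=lambda i,b,k:cv2.resize(i['pixels'][b[1]:b[3],b[0]:b[2],::-1],(390,390))
cv2.imwrite('pics/m6.png',np.hstack([f(a,(200,130,265,195),6),f(s,(240,160,305,225),6)]))
t=lambda p: proj(a,np.r_[M@np.array(p[:2])+T['t'],p[2]])
print('expected free end px in crop',[(t(p)-[200,130])*6 for p in [(30,68,17),(5,68,17)]])
E
```

```text
t: 13.4
eef_pos: [567.7, 88.0, 64.3]
eef_rot: [-0.003, -0.12, 0.993, 0.0]
force: [-0.2, -0.7, 0.5]
width: 0.7
gripper_force: 0.0
t: 13.9
eef_pos: [570.3, -73.3, 168.8]
eef_rot: [0.002, -0.12, 0.993, -0.0]
force: [0.2, -0.5, -1.0]
width: 0.1
gripper_force: 0.0
t: 14.1
eef_pos: [569.3, -116.7, 167.3]
eef_rot: [0.001, -0.116, 0.993, -0.001]
force: [-0.1, -0.4, 0.0]
width: -0.2
gripper_force: 0.0
eraser [([353, 213, 27, 19], 0.84), ([205, 273, 22, 28], 0.67), ([302, 224, 18, 19], 0.52)]
highlighter [([244, 128, 42, 20], 0.77)]
sticky_pad [([154, 151, 37, 34], 0.98)]
staple_box [([233, 215, 38, 31], 0.71)]
expected free end px in crop [array([226.26553679, 155.3339862 ]), array([243.86716487, 214.72845448])]
```

View pics/m6.png

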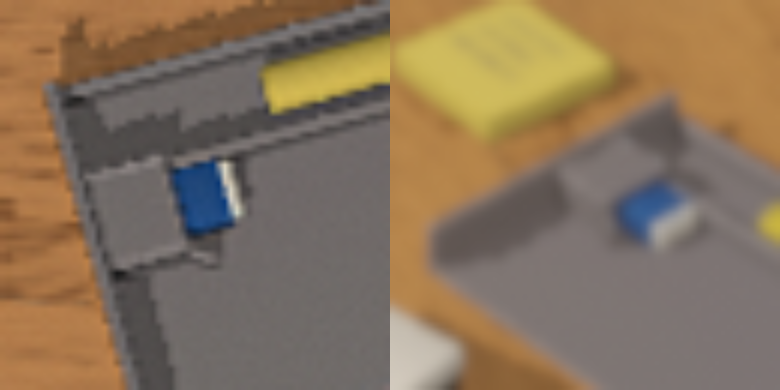

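The eraser's free end runs from crop (230,160) to (243,217), against (226,155) to (244,215) predicted for home. The other things are unmoved. Handing in.

```bash
python3 -c "
from station import arm
print(arm.finish_job())"
```

```text
the job is handed in; nothing more can be done
None
```

I pushed the eraser flush to the rail and slid it fully home in the corner pocket, which the final pictures confirm, then handed the job in at about 14 s; no verdict was returned.

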